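# Turn the box lid over on the sanding board and clamp it

## Robot

A 6-joint arm with a two-finger parallel gripper is mounted at the origin on a cart in front of the work surface, level with it; the furniture and walls round the work are solid. World frame = base frame: x ahead of the robot, y to its left, z up, the work surface at z = 0. Lengths are in m, angles in rad, forces in N, time in s.
With the tool pointing down it reaches from about 0.375 to 0.925 m from the base axis. Payload 5.7 kg.
Tool frame: the origin (TCP) lies at the very end of the fingers, on their centre line; the grasp point (between the pads) lies 19 mm behind it; z points along the fingers, y is the direction in which the jaws open and shut (so a half turn about z gives the same grasp; the last joint's range is limited). The gripper opens to 88 mm and grips with 3 to 60 N. Pads are 20 mm wide; open, the fingers measure 115 mm over their backs; the gripper's body (75 mm by 178 mm) begins 61 mm behind the grasp point.
Start: joints at [-1.269, 0.359, 1.51, -0, 1.272, -0.115], TCP at [0.243, -0.549, 0.197] pointing down, gripper open.
Joint ranges: [-2.97, 2.97], [-1.01, 2.36], [0.21, 2.38], [-0.96, 4.11], [0.2, 2.71], [-2.98, 2.98]. Speed limits (rad/s): [2.39, 2.39, 3.14, 3.14, 3.14, 3.14].

## Interface

Orientations are given as a unit quaternion [w, x, y, z].
In Python, from rig import bot gives the robot as it stands.
- The arm moves only by the tool send_rows, never from a script. Its argument "steps" is a list of rows, each an object with "delta_pos": the shift along the world's x, y, z in cm, a list of three; "spin": the turn about the world's z in rad; "jaw": the finger opening in cm, from 0 to 8.78. A call has 1 to 8 rows; each row shifts and turns the pose as measured when the row begins; what a row does not reach is not made up. A row lasts 1/8 s, in which the tool goes at most 62.5 mm and 10.7 degrees, less where a joint would pass 70% of its speed; a pose out of reach is approached as far as the arm can. A call with a gripper value outside its range is refused whole. The fingers move at their own pace and stop on an object; "force" is the grip in N (left out, the last holds). Time passes only in rows, so rows that do not move let the fingers close. It gives the time, the measured TCP pose, the force and the opening at its end, in the units of the state.
- bot.get_state(): the state, without advancing time (a new reading comes with each control period).
- bot.snapshot(name): name is "side" or "top"; returns a dict with "pixels" (480x640x3 uint8, blue, green, red), "fx", "fy", "cx", "cy" (pixels), "extrinsics" (4x4, takes a point from world to camera coordinates). Camera axes: x right, y down, z forward; pixel columns grow to the right and rows downward; lengths in m; the calibration is good to about 2 mm. A picture is of the moment at which its call begins. There is no depth.
- bot.close_job(): hands the job in, once; it reports no verdict.
Trained networks look in a picture, given as the dict that the camera call returned (one of the last four; its "shot" number tells which), for a name from the list of things; names that differ only in an ending like _2 or _b are one class to them, and where a whole thing is asked for, a point or a joint stands for the part that bears it (a point fixed in the world has none). Each returns a list of dicts, best first, with "confidence" (0 to 1); they miss things now and then, are a little off and sometimes report something else, mostly with a low value. They report only what shows in the picture. A call takes as long as a camera call. They do not tell look-alikes from the thing itself.
- bot.look_for(picture, thing): "bbox" ([left, top, width, height] in pixels, round what is visible of it).
- bot.spot_point(picture, thing): "centre" ([row, column] in pixels: a listed point, or the origin of a listed thing).
The state is a dict: "t": time; "joints": joint angles; "qvel": joint speeds; "joint_efforts": joint torques, N m; "tool_pos": TCP position; "ee_rot": TCP orientation; "wrist_force": force on the tool from outside, world axes, zero at the start; "moment": the same for the moment, N m; "grip_width": opening from 0.0 (shut) to 1.0 (fully open).
Only numpy, scipy, OpenCV 4.12 (cv2) and the standard library are available. Lean on these libraries where they do the work, as an engineer would, in place of code of your own. Each camera call takes 0.05 s, during which the arm holds its last target. There are 200 camera calls.

## Task

Slide the blade of the filling knife under the edge of the dark wooden lid and turn the lid over with it, so that the lid lies upside down on the left half of the sanding board, between the eccentric clamp and the long fence. Lay the knife flat on the bench, clear of the board, and swing the clamp's lever round until the lid is held tight and flush against the long fence. Leave the other things on the bench where they are.

Things in the scene. Friction and masses are not known exactly. Their poses are not given: they have to be found in the camera images.
- board: Fixed plywood sanding board, 240 (x) x 270 (y) x 12 mm thick. Origin: centre of its underside, at bench level; x points away from the robot, y left. On its top: the long fence (6 mm high, along y, inner face at x = +85 mm) and a short end stop at the left (6 mm high, inner face at y = +108 mm, x = -11 to +84 mm). The lid starts at y < 0; the clamping place is from y = -15 to +108 mm.
- lid: Loose drop-in lid, dark wood, 90 g. A lip 120 (x) x 90 (y) x 5 mm carries a centred plug 96 x 66 x 5 mm below, so a gap 5 mm high and 12 mm deep runs all round under the lip as it lies plug down at the start. Pale inlaid lines on top. Origin: centre of the plug's face; z points from plug to lip (up at the start, down when turned over); x at the start away from the robot. Too wide for fingers.
- lid_mid (a point): Centre of the lid, half-way through its 10 mm thickness; same axes as the lid.
- knife: Loose filling knife, 196 mm long, 110 g, lying on the bench at the robot's right. Origin: under the middle of its handle; x points along the blade to the tip, z up. Wooden handle x = -50 to +50 mm, 22 mm wide, 22 mm high, flat-sided. Rigid steel blade 2 mm thick, 50 mm wide, from x = +60 to +146 mm, its underside 4 mm higher than the handle's underside.
- knife_grip (a point): Centre of the knife's handle, half-way up (11 mm over its underside); same axes as the knife.
- knife_tip (a point): Middle of the blade's front edge, half-way through its 2 mm; 146 mm ahead of the handle's centre; same axes as the knife.
- cam (a joint): Clamp lever angle, rad: 0 = lever pointing left along the front of the board (lid free), growing anticlockwise seen from above (left, towards the robot, then right); stop at 2.7. The polished disc (radius 26, 13 mm off centre) reaches 26 - 13 cos(angle) mm from the pivot to the fence: tight on the lid at about 2.05. Stiff (2 N at the knob), stays where left; 5 N more at the knob clamps it tight.
- cam_pivot (a point): Axis of the clamp, fixed on the board at x = -67 mm, y = +50 mm in the board's frame, 4 mm over the board's top.
- cam_knob (a point): Middle of the upright round knob, 21 mm in diameter, at the end of the clamp lever, 70 mm from the pivot; the knob reaches 18 mm above and 19 mm below this point; the lever bar, 14 mm wide, runs from it to the pivot.
- sanding_block: Loose cork sanding block, 67 x 112 x 30 mm, left of the board; origin at the centre of its underside. Not to be moved.
- tuner_tin: Loose round tin, 72 mm in diameter, 28 mm high, blue cap, left in front; origin at the centre of its underside. Not to be moved.
There are look-alikes about, which are no part of the job. There is more than one size of the lid; the job needs the larger.

How it is judged:
On the way, in this order (a step that is already met when the one before it is completed fails the run):
1. the lid is tipped up more than 40 degrees by the knife (angle between lid's own z axis and vertical above 0.7 rad and contact force between knife and lid above 0.05 N), for 0.1 s.
2. the lid lies upside down on the board (angle between lid's own z axis and vertical above 3.05 rad and height (world z) of lid_mid below 0.022 m and angular speed of lid below 0.3 rad/s), for 0.2 s.
At the end, for the whole second after the job is handed in: The lid lies flat, plug up, on the board's left half (centre 0 to 66 mm left of the board's), its far edge flush on the long fence (within 3 mm and 0.03 rad), pressed by the clamp's disc with over 3 N; the knife lies flat on the bench, touching neither board nor lid; all at rest (angle between lid's own z axis and vertical above 3.09 rad and x of lid_mid in the frame of board between 0.022 and 0.028 m and y of lid_mid in the frame of board between 0 and 0.066 m and z of lid_mid in the frame of board between 0.014 and 0.02 m and angle between the x axis of lid and the x axis of board, either way round below 0.03 rad and contact force between cam and lid above 3 N and linear speed of lid below 0.01 m/s and height (world z) of knife_grip below 0.02 m and (angle between knife's own z axis and vertical below 0.08 rad or angle between knife's own z axis and vertical above 3.06 rad) and linear speed of knife below 0.02 m/s and contact force between knife and board below 0.01 N and contact force between knife and lid below 0.01 N).
It fails at once if the sanding block is shifted more than 30 mm (distance of sanding_block from where it was at the start of the episode above 0.03 m).
It fails at once if the tin is shifted more than 30 mm (distance of tuner_tin from where it was at the start of the episode above 0.03 m).
It also fails if it takes over 61 s, if anything falls off the work surface, if the arm or the gripper's body presses on something with over 40 N, if the wrist force passes 120 N, or if a joint passes its speed limit or range.

## Working session

There is one attempt and no reset: what is moved stays moved. The work goes in short steps, Python scripts to look and compute and a tool call to move; the robot and the scene stay as the last step left them, time stands still between calls to the robot, and variables do not carry over. Pictures are saved under pics/ and viewed, about 8 in all and at most 12, crops included, and the job is handed in when it is done.

Besides the shell and the picture viewer there is one more tool, called in YAML: its name, and indented under it one key for each argument. send_rows: Moves the arm, as the interface text tells. Its arguments: {"type":"object","properties":{"steps":{"type":"array","items":{"type":"object","properties":{"delta_pos":{"type":"array","items":{"type":"number"}},"spin":{"type":"number"},"jaw":{"type":"number"}}}},"force":{"type":"number"}},"required":["steps"]}

```bash
mkdir -p pics; ls
cat > h.py <<'E'
from rig import bot
import numpy as np, cv2
def snap(n,f=None):
    p=bot.snapshot(n)
    if f: cv2.imwrite('pics/'+f,p['pixels'])
    return p
def px2w(p,row,col,z):
    E=np.array(p['extrinsics']);R,t=E[:3,:3],E[:3,3]
    d=R.T@np.array([(col-p['cx'])/p['fx'],(row-p['cy'])/p['fy'],1]);c=-R.T@t
    return c+d*(z-c[2])/d[2]
def w2px(p,w):
    E=np.array(p['extrinsics']);q=E[:3,:3]@np.array(w)+E[:3,3]
    return np.array([q[1]/q[2]*p['fy']+p['cy'],q[0]/q[2]*p['fx']+p['cx']])
E
python3 - <<'E'
from h import *
for n in('top','side'):
    p=snap(n,n+'0.png'); E=np.array(p['extrinsics']);print(n,-E[:3,:3].T@E[:3,3],p['fx'])
    for th,z in[('board',0),('lid',.012),('lid_mid',.017),('knife',0),('knife_grip',.011),('knife_tip',.005),('cam_pivot',.016),('cam_knob',.016),('sanding_block',0),('tuner_tin',0)]:
        for r in bot.spot_point(p,th)[:3]:
            c=r['centre'];print(th,round(r['confidence'],2),np.round(c,1),np.round(px2w(p,c[0],c[1],z),3))
s=bot.get_state();print(s)
E
```

```text
pics
top [0.38573638 0.04932401 1.76659852] 580.3721801973463
board 0.66 [225.8 310.5] [0.587 0.1   0.   ]
lid 0.73 [218.8 331.8] [0.606 0.034 0.012]
lid 0.57 [301.2 321.4] [0.357 0.071 0.012]
lid_mid 0.96 [302.2 321.4] [0.354 0.071 0.017]
lid_mid 0.87 [221.  328.2] [0.598 0.045 0.017]
knife 0.59 [267.  454.6] [ 0.451 -0.336  0.   ]
knife_grip 0.91 [267.6 458.8] [ 0.448 -0.347  0.011]
knife_tip 0.56 [223.3 432.4] [ 0.585 -0.273  0.005]
cam_pivot 0.79 [251.7 299.2] [0.507 0.135 0.016]
cam_knob 0.54 [260.8 277.2] [0.481 0.202 0.016]
sanding_block 0.87 [207.9 220. ] [0.649 0.376 0.   ]
tuner_tin 0.96 [280.6 235.4] [0.425 0.331 0.   ]
side [0.10740905 0.61280235 1.26084321] 485.28278773635157
board 0.79 [256.5 292.7] [0.588 0.087 0.   ]
lid 0.77 [240.1 298.1] [0.604 0.037 0.012]
lid 0.7 [293.5 358.3] [0.36  0.081 0.012]
lid 0.66 [252.8 291.8] [0.593 0.083 0.012]
lid_mid 0.95 [239.2 299.3] [0.601 0.035 0.017]
lid_mid 0.74 [291.5 360.7] [0.357 0.074 0.017]
lid_mid 0.66 [317.9 209.8] [0.651 0.377 0.017]
knife 0.57 [183.4 403.6] [ 0.455 -0.34   0.   ]
knife_grip 0.78 [184.7 403.7] [ 0.449 -0
[... 337 characters left out ...]
10.4] [0.654 0.377 0.   ]
{'t': 1.1, 'joints': array([-1.26912759e+00,  3.58772192e-01,  1.51039700e+00,  2.06480337e-05,
        1.27250665e+00, -1.15105268e-01]), 'qvel': array([ 0.0018986 ,  0.00037954, -0.00069526,  0.00028701,  0.00010991,
       -0.00193837]), 'joint_efforts': array([ 1.42042209e-03, -5.15343869e+01, -2.71131867e+01,  6.75392314e-02,
        2.43085006e-02,  6.74123967e-06]), 'tool_pos': array([ 0.24287549, -0.54860994,  0.19744049]), 'ee_rot': array([-4.23294416e-05,  9.78366514e-01,  2.06879101e-01,  5.95102014e-06]), 'wrist_force': array([0.08013142, 0.85891123, 0.26453661]), 'moment': array([ 0.00969299, -0.0352486 , -0.01496669]), 'grip_width': 0.9973534609976292}
```

Run:
```python
import cv2
a=cv2.imread('pics/top0.png');cv2.imwrite('pics/topc.png',cv2.resize(a[170:340,200:500],(800,453),interpolation=cv2.INTER_CUBIC))
a=cv2.imread('pics/side0.png');cv2.imwrite('pics/sidec.png',cv2.resize(a[150:370,180:460],(760,597),interpolation=cv2.INTER_CUBIC))
```

```text
(no output)
```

View pics/topc.png

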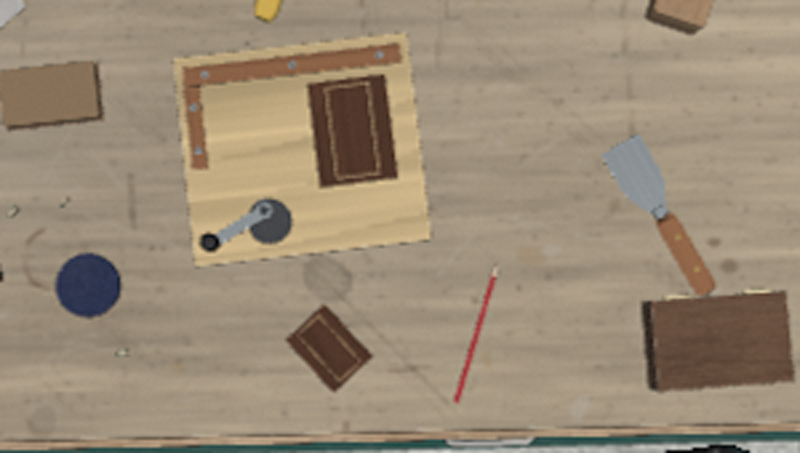

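View pics/sidec.png

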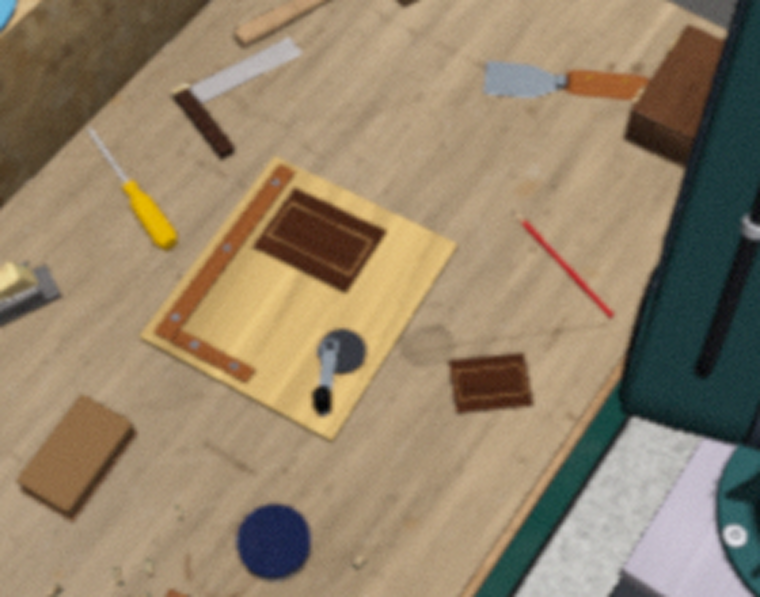

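```bash
cat >> h.py <<'E'
def fit(p,pts,crop,s,z,dims):
    # pts crop xy order: far-left, far-right, near-right, near-left ; dims (x,y)
    from scipy.optimize import least_squares as L
    W=np.array([px2w(p,y/s[1]+crop[1],x/s[0]+crop[0],z)[:2] for x,y in pts])
    a,b=np.array(dims)/2;M=np.array([[a,b],[a,-b],[-a,-b],[-a,b]])
    f=lambda q:((np.c_[M[:,0]*np.cos(q[2])-M[:,1]*np.sin(q[2]),M[:,0]*np.sin(q[2])+M[:,1]*np.cos(q[2])]+q[:2])-W).ravel()
    r=L(f,[*W.mean(0),0]);return r.x,np.abs(r.fun).max()
E
python3 - <<'E'
from h import *
T=snap('top');S=snap('side')
ct=(200,170),(800/300,453/170);cs=(180,150),(760/280,597/220)
for n,a,b,z,d in[('board',[(173,60),(407,33),(431,238),(195,267)],[(142,336),(278,158),(457,243),(333,440)],.012,(.24,.27)),
 ('lid',[(307,85),(385,75),(397,178),(320,187)],[(253,244),(296,189),(386,233),(346,292)],.022,(.12,.09))]:
    print(n,fit(T,a,*ct,z,d),fit(S,b,*cs,z,d))
for p,c,l in((T,ct,[(633,137),(603,160),(665,205),(659,218),(708,292)]),(S,cs,[(487,62),(485,92),(560,75),(565,83),(645,85)])):
  print([np.round(px2w(p,y/c[1][1]+c[0][1],x/c[1][0]+c[0][0],.006)[:2],3) for x,y in l])
E
```

```text
board (array([0.58508554, 0.09150433, 0.09312607]), np.float64(0.001838253001392065)) (array([0.58528795, 0.09351556, 0.09100746]), np.float64(0.003440698087707861))
lid (array([0.60300083, 0.03330727, 0.0978614 ]), np.float64(0.0013157285482193748)) (array([0.60463641, 0.03615178, 0.08165275]), np.float64(0.0024964235191063944))
[array([ 0.591, -0.288]), array([ 0.565, -0.253]), array([ 0.512, -0.322]), array([ 0.497, -0.314]), array([ 0.412, -0.367])]
[array([ 0.595, -0.29 ]), array([ 0.572, -0.25 ]), array([ 0.512, -0.324]), array([ 0.501, -0.317]), array([ 0.42, -0.37])]
```

send_rows:
  steps:
    - {"delta_pos":[3.8,3.6,0],"spin":0.06,"jaw":5}
    - {"delta_pos":[3.8,3.6,0],"spin":0.06,"jaw":5}
    - {"delta_pos":[3.8,3.6,0],"jaw":5}
    - {"delta_pos":[3.8,3.6,-1],"jaw":5}
    - {"delta_pos":[3.8,3.6,-2],"jaw":5}
    - {"delta_pos":[3.7,3.5,-3],"jaw":5}
    - {"delta_pos":[0,0,-2],"jaw":5}
  force: 50

```text
$.steps[2]: bad value
```

send_rows:
  steps:
    - {"delta_pos":[3.8,3.6,0],"spin":0.06,"jaw":5}
    - {"delta_pos":[3.8,3.6,0],"spin":0.06,"jaw":5}
    - {"delta_pos":[3.8,3.6,0],"spin":0,"jaw":5}
    - {"delta_pos":[3.8,3.6,-1],"spin":0,"jaw":5}
    - {"delta_pos":[3.8,3.6,-2],"spin":0,"jaw":5}
    - {"delta_pos":[3.7,3.5,-3],"spin":0,"jaw":5}
    - {"delta_pos":[0,0,-2],"spin":0,"jaw":5}
  force: 50

```text
t: 2.08
tool_pos: [0.4777, -0.3301, 0.1183]
ee_rot: [0.004, 0.964, 0.265, 0.002]
wrist_force: [0.4, -0.1, 0.3]
grip_width: 0.57
```

Run:
```python
from h import *
S=snap('side');T=snap('top')
a=S['pixels'][130:230,330:450];b=T['pixels'][200:300,400:500]
cv2.imwrite('pics/k1.png',np.hstack([cv2.resize(a,(480,400),interpolation=2),cv2.resize(b,(320,400)[::1],interpolation=2)[:, :320]]))
for w in([.470,-.334,.022],[.453,-.344,.022],[.58,-.27,.005],[.412,-.370,.022]):print((w2px(S,w)-[130,330])*4,(w2px(T,w)-[200,400])*[4,3.2]+[0,480])
```

```text
[193.66445785 278.32227852] [241.14872485 656.40691454]
[195.1927214 302.8054126] [263.41360277 667.74837802]
[196.36225477 119.61553372] [100.37587452 580.96610564]
[197.37471698 363.09283595] [317.18258992 697.17159776]
```

View pics/k1.png

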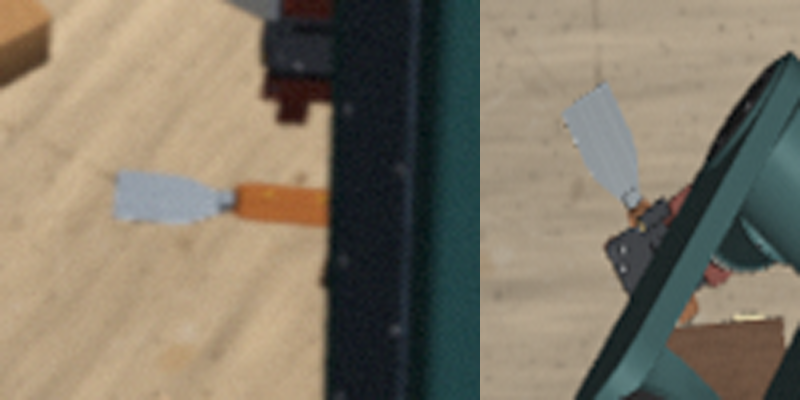

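send_rows:
  steps:
    - {"delta_pos":[-0.8,-0.4,-2],"spin":0,"jaw":5}
    - {"delta_pos":[0,0,-4],"spin":0,"jaw":5}
    - {"delta_pos":[0,0,-3],"spin":0,"jaw":5}
    - {"delta_pos":[0,0,-1],"spin":0,"jaw":5}
    - {"delta_pos":[0,0,0],"spin":0,"jaw":5}

```text
t: 2.8
tool_pos: [0.4683, -0.3408, 0.0201]
ee_rot: [0.007, 0.965, 0.263, 0.003]
wrist_force: [1.0, 0.6, 0.1]
grip_width: 0.57
```

send_rows:
  steps:
    - {"delta_pos":[0.1,0.5,-1.0],"spin":0,"jaw":5}
    - {"delta_pos":[0,0,-0.6],"spin":0,"jaw":5}
    - {"delta_pos":[0,0,0],"spin":0,"jaw":5}

```text
t: 3.18
tool_pos: [0.4709, -0.3371, 0.0058]
ee_rot: [0.009, 0.965, 0.263, 0.004]
wrist_force: [0.7, 0.0, 0.4]
grip_width: 0.571
```

send_rows:
  steps:
    - {"delta_pos":[0,0.1,-0.3],"spin":0,"jaw":1.5}
    - {"delta_pos":[0,0,0],"spin":0,"jaw":1.5}
    - {"delta_pos":[0,0,0],"spin":0,"jaw":1.5}
    - {"delta_pos":[0,0,0],"spin":0,"jaw":1.5}
  force: 50

```text
t: 3.68
tool_pos: [0.4714, -0.3363, 0.0033]
ee_rot: [0.009, 0.965, 0.263, 0.004]
wrist_force: [0.2, -0.2, 1.1]
grip_width: 0.18
```

```bash
cat >> h.py <<'E'
from scipy.spatial.transform import Rotation as Ro
def tool():
    s=bot.get_state();q=s['ee_rot'];R=Ro.from_quat([q[1],q[2],q[3],q[0]]).as_matrix()
    print('t',round(s['t'],2),'pos',np.round(s['tool_pos'],4),'z',np.round(R[:,2],4),'jawang',round(np.arctan2(R[1,1],R[0,1]),4),'yz',round(R[2,1],4),'F',np.round(s['wrist_force'],1),'g',round(s['grip_width']*88,1),'q',np.round(s['joints'],2));return s,R
E
python3 -c "
from h import *
tool()"
```

```text
t 3.67 pos [ 0.4714 -0.3363  0.0033] z [ 0.0129 -0.0156 -0.9998] jawang -1.0391 yz 0.02 F [ 0.2 -0.2  1.1] g 15.8 q [-0.74  0.56  1.76 -0.    0.81  0.3 ]
```

Run:
```python
from h import *
S=snap('side');T=snap('top')
a=S['pixels'][130:230,330:450];b=T['pixels'][200:300,400:500]
cv2.imwrite('pics/k2.png',np.hstack([cv2.resize(a,(480,400),interpolation=2),cv2.resize(b,(320,400),interpolation=2)]))
s,R=tool()
for p,o in((S,0),(T,1)):
  for w in (s['tool_pos'],s['tool_pos']-.019*R[:,2]):
    print((w2px(p,w)-([130,330] if not o else [200,400]))*([4,4] if not o else [4,3.2])+[0,480*o])
```

```text
t 3.77 pos [ 0.4715 -0.3364  0.0033] z [ 0.013  -0.0156 -0.9998] jawang -1.0391 yz 0.0201 F [ 0.6 -0.  -0.6] g 15.0 q [-0.74  0.56  1.76 -0.    0.81  0.3 ]
[205.30960943 275.16111698]
[191.08841687 278.35772366]
[240.4534451  654.55155881]
[239.43733265 658.62244908]
```

View pics/k2.png

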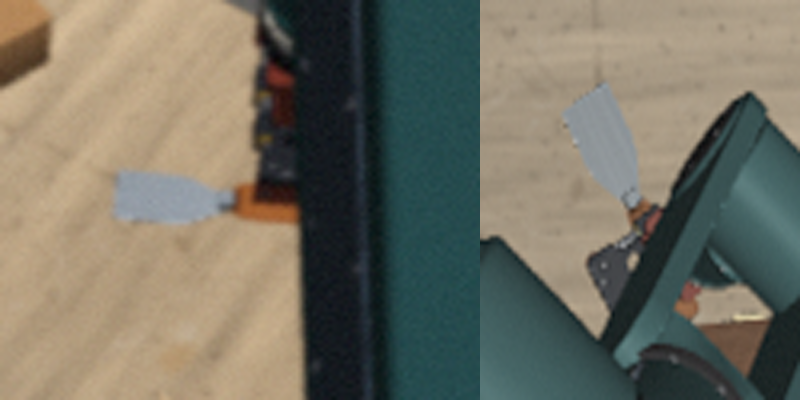

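send_rows:
  steps:
    - {"delta_pos":[0,0,0],"spin":0,"jaw":0}
    - {"delta_pos":[0,0,0],"spin":0,"jaw":0}
    - {"delta_pos":[0,0,0],"spin":0,"jaw":0}

```text
t: 4.15
tool_pos: [0.4715, -0.3364, 0.0034]
ee_rot: [0.009, 0.965, 0.263, 0.004]
wrist_force: [-0.2, -0.6, -0.4]
grip_width: 0.005
```

Run:
```python
from h import *
S=snap('side')
a=S['pixels'][150:210,350:430]
cv2.imwrite('pics/k3.png',cv2.resize(a,(800,600),interpolation=2))
s,R=tool()
for d in(-.02,0,.02):
  for h in(0,.019):print((w2px(S,s['tool_pos']+d*R[:,1]-h*R[:,2])-[150,350])*10)
```

```text
t 4.2 pos [ 0.4715 -0.3364  0.0034] z [ 0.0131 -0.0157 -0.9998] jawang -1.0392 yz 0.0201 F [-1.  -0.3 -0.4] g 0.8 q [-0.74  0.56  1.76 -0.    0.81  0.3 ]
[362.45531139 487.92699903]
[327.19670631 495.97068979]
[313.0576384  488.03680175]
[277.50531392 496.03056128]
[264.27698576 488.14523293]
[228.44107376 496.08967714]
```

View pics/k3.png

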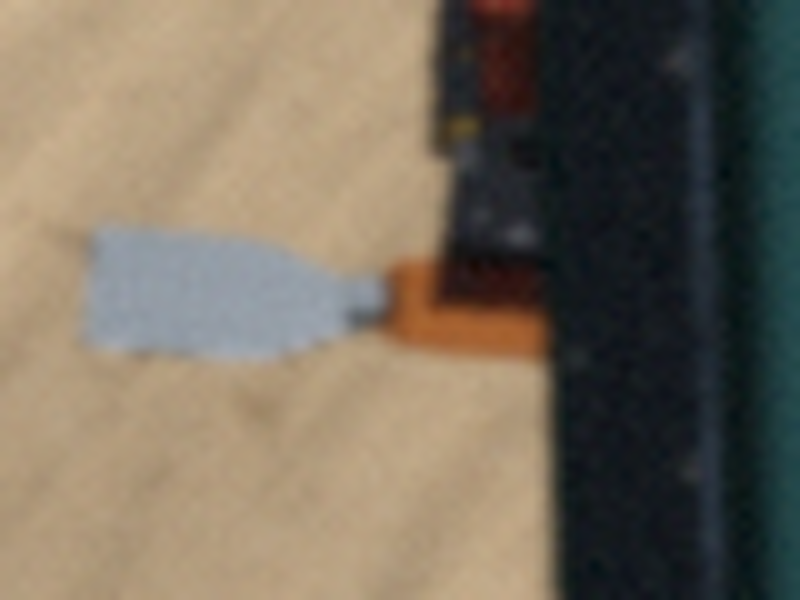

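View pics/top0.png

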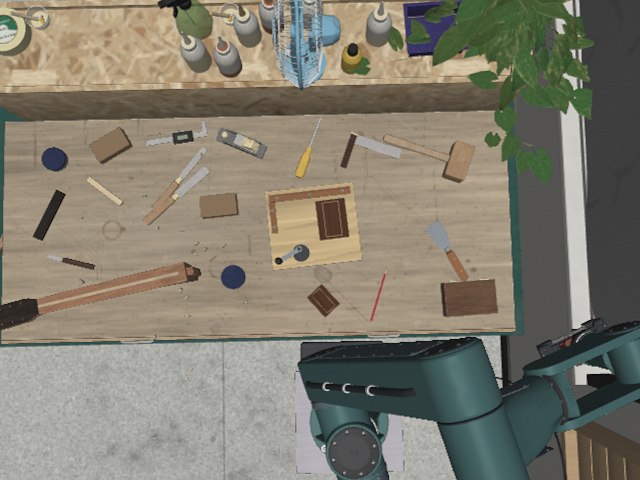

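Run:
```python
from h import *
s,R=tool()
T=snap('top');S=snap('side')
for p in(T,S):
  for th in('knife','knife_grip','knife_tip'):
    for r in bot.spot_point(p,th): c=r['centre'];print(th,round(r['confidence'],2),np.round(c,1),np.round(px2w(p,c[0],c[1],.008),3))
```

```text
t 4.2 pos [ 0.4715 -0.3364  0.0034] z [ 0.0131 -0.0157 -0.9998] jawang -1.0392 yz 0.0201 F [-1.  -0.3 -0.4] g 0.8 q [-0.74  0.56  1.76 -0.    0.81  0.3 ]
knife 0.8 [264.7 453.6] [ 0.457 -0.332  0.008]
knife_grip 0.72 [266.3 460.8] [ 0.452 -0.354  0.008]
knife_tip 0.7 [220.7 433.3] [ 0.593 -0.275  0.008]
knife 0.74 [182.4 405.4] [ 0.45  -0.341  0.008]
knife_grip 0.88 [181.3 398. ] [ 0.472 -0.331  0.008]
knife_tip 0.65 [178.9 358.4] [ 0.583 -0.266  0.008]
knife_tip 0.42 [241.7 295.1] [0.609 0.045 0.008]
```

send_rows:
  steps:
    - {"delta_pos":[0,0,2],"spin":0,"jaw":0}
    - {"delta_pos":[0,0,2],"spin":0,"jaw":5.5}
    - {"delta_pos":[0,0,2],"spin":0,"jaw":5.5}
    - {"delta_pos":[0,0,0],"spin":0,"jaw":5.5}
    - {"delta_pos":[0,0,0],"spin":0,"jaw":5.5}

```text
t: 5.22
tool_pos: [0.4706, -0.3356, 0.0637]
ee_rot: [0.008, 0.965, 0.263, 0.004]
wrist_force: [0.2, 0.8, 0.3]
grip_width: 0.42
```

Run:
```python
from h import *
S=snap('side')
a=S['pixels'][130:210,345:425]
cv2.imwrite('pics/k4.png',cv2.resize(a,(600,600),interpolation=2))
s,R=tool()
for d in(-.0275,-.041,0,.0275):
  for h in(0,.019):print(d,h,(w2px(S,s['tool_pos']+d*R[:,1]-h*R[:,2])-[130,345])*7.5)
```

```text
t 5.28 pos [ 0.4707 -0.3357  0.0637] z [ 0.0116 -0.0143 -0.9998] jawang -1.0392 yz 0.0182 F [-0.2 -0.2  0.9] g 41.3 q [-0.74  0.47  1.71 -0.    0.94  0.3 ]
-0.0275 0 [349.70078289 423.37704489]
-0.0275 0.019 [321.41259621 429.82387296]
-0.041 0 [375.54965616 423.41518178]
-0.041 0.019 [347.41758874 429.89150053]
0 0 [297.74945108 423.30039696]
0 0.019 [269.15515978 429.68797432]
0.0275 0 [246.72131987 423.2251111 ]
0.0275 0.019 [217.83632723 429.55451657]
```

View pics/k4.png

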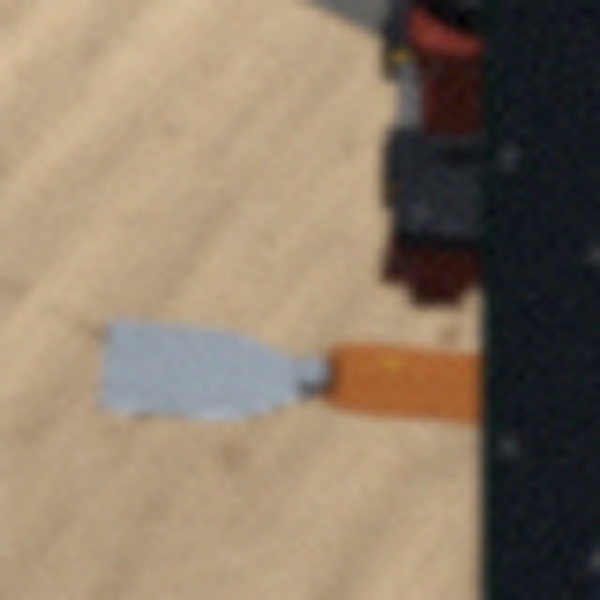

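Run:
```python
from h import *
S=snap('side');T=snap('top')
s,R=tool();g=s['grip_width']*.044
out=[]
for p,(r0,c0),h,w in((S,(90,345),120,80),(T,(190,410),120,80)):
  im=cv2.resize(p['pixels'][r0:r0+h,c0:c0+w],(w*5,h*5),interpolation=2)
  for d,col in((-g,(0,255,0)),(g,(255,0,255)),(0,(0,255,255))):
    q=[tuple(int(v) for v in ((w2px(p,s['tool_pos']+d*R[:,1]-hh*R[:,2])-[r0,c0])*5)[::-1]) for hh in(0,.08)]
    cv2.line(im,q[0],q[1],col,1);cv2.circle(im,q[0],4,col,1)
  out.append(im)
cv2.imwrite('pics/k5.png',np.hstack(out))
```

```text
t 5.38 pos [ 0.4705 -0.3356  0.0635] z [ 0.0111 -0.0139 -0.9998] jawang -1.0392 yz 0.0176 F [ 0.4 -0.  -0.4] g 49.0 q [-0.74  0.47  1.71 -0.    0.94  0.3 ]
```

View pics/k5.png

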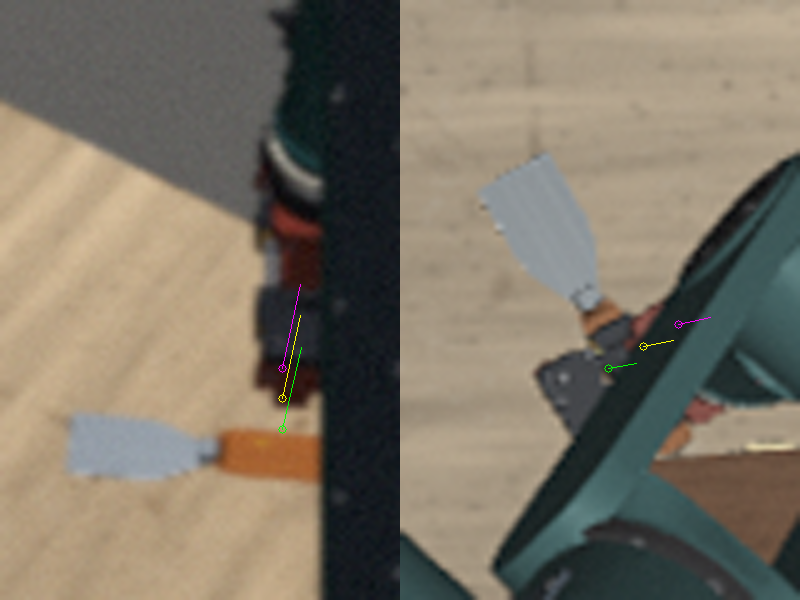

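send_rows:
  steps:
    - {"delta_pos":[0,2,5],"spin":0,"jaw":8.5}
    - {"delta_pos":[0,5,3],"spin":0,"jaw":8.5}
    - {"delta_pos":[0,6,2],"spin":0,"jaw":8.5}
    - {"delta_pos":[0,6,0],"spin":0,"jaw":8.5}
    - {"delta_pos":[0,6,0],"spin":0,"jaw":8.5}
    - {"delta_pos":[0,6,0],"spin":0,"jaw":8.5}
    - {"delta_pos":[0,6,0],"spin":0,"jaw":8.5}
    - {"delta_pos":[0,0,0],"spin":0,"jaw":8.5}

```text
t: 6.38
tool_pos: [0.4684, 0.0448, 0.1617]
ee_rot: [0.006, 0.965, 0.261, 0.003]
wrist_force: [-0.1, 0.3, 0.3]
grip_width: 0.967
```

```bash
cat > look.py <<'E'
from h import *
import sys
S=snap('side');T=snap('top')
s,R=tool();g=s['grip_width']*.044
out=[]
for p in(S,T):
  c=w2px(p,s['tool_pos']);r0,c0=int(c[0]-70),int(c[1]-40)
  h,w=120,80
  im=cv2.resize(p['pixels'][r0:r0+h,c0:c0+w],(w*5,h*5),interpolation=2)
  for d,col in((-g,(0,255,0)),(g,(255,0,255)),(0,(0,255,255))):
    q=[tuple(int(v) for v in ((w2px(p,s['tool_pos']+d*R[:,1]-hh*R[:,2])-[r0,c0])*5)[::-1]) for hh in(0,.08)]
    cv2.line(im,q[0],q[1],col,1);cv2.circle(im,q[0],4,col,1)
  out.append(im)
cv2.imwrite('pics/'+sys.argv[1],np.hstack(out))
E
python3 look.py k6.png
```

```text
t 6.47 pos [0.4691 0.0415 0.1618] z [ 0.0091 -0.0119 -0.9999] jawang -1.0455 yz 0.0148 F [-0.1 -0.6  0.3] g 84.9 q [-0.05  0.21  1.83 -0.01  1.09  1.  ]
```

View pics/k6.png

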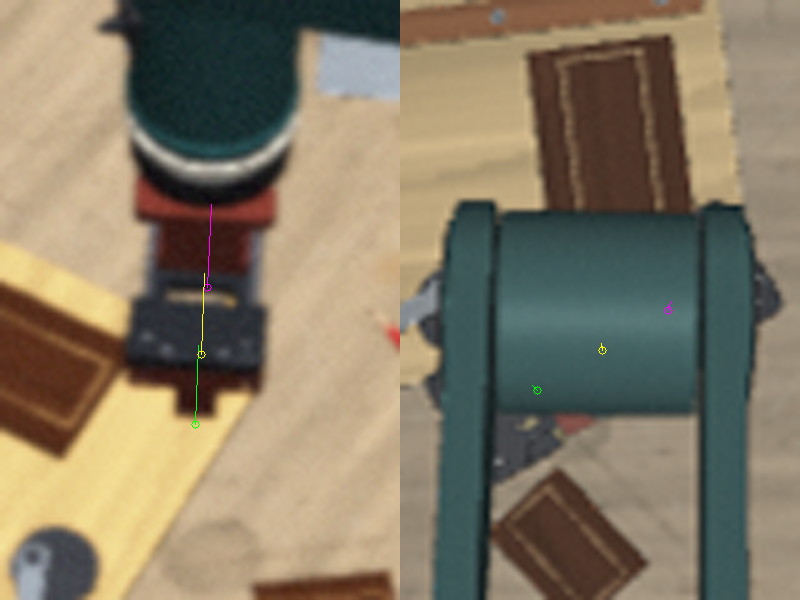

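Run:
```python
from h import *
S=snap('side')
j=np.array([.507,-.862,0])
for w in([.4777,-.3301,.1183],[.4705,-.3356,.0635],[.4715,-.3364,.0034]):
  for g in(0,.0075,.025):print(w,g,w2px(S,np.array(w)-g*j))
```

```text
[0.4777, -0.3301, 0.1183] 0 [158.40878102 400.97670916]
[0.4777, -0.3301, 0.1183] 0.0075 [160.28746846 400.98466134]
[0.4777, -0.3301, 0.1183] 0.025 [164.70941699 401.00337872]
[0.4705, -0.3356, 0.0635] 0 [169.79154436 401.46108475]
[0.4705, -0.3356, 0.0635] 0.0075 [171.64120496 401.47001674]
[0.4705, -0.3356, 0.0635] 0.025 [175.99366335 401.49103471]
[0.4715, -0.3364, 0.0034] 0 [181.2993728  398.79237608]
[0.4715, -0.3364, 0.0034] 0.0075 [183.11632887 398.7944898 ]
[0.4715, -0.3364, 0.0034] 0.025 [187.39064102 398.79946223]
```

send_rows:
  steps:
    - {"delta_pos":[0,0,0],"spin":0,"jaw":3}
    - {"delta_pos":[0,0,0],"spin":0,"jaw":3}
    - {"delta_pos":[0,0,0],"spin":0,"jaw":3}
    - {"delta_pos":[0,0,0],"spin":0,"jaw":3}
    - {"delta_pos":[0,0,0],"spin":0,"jaw":3}

```text
t: 7.15
tool_pos: [0.4698, 0.036, 0.1615]
ee_rot: [0.007, 0.967, 0.255, 0.003]
wrist_force: [0.1, 0.0, -0.4]
grip_width: 0.44
```

```bash
python3 look.py k7.png
```

```text
t 7.25 pos [0.4698 0.0362 0.1615] z [ 0.0087 -0.0127 -0.9999] jawang -1.0545 yz 0.0153 F [-0.9 -1.   0.3] g 31.4 q [-0.06  0.21  1.83 -0.01  1.09  1.  ]
```

View pics/k7.png

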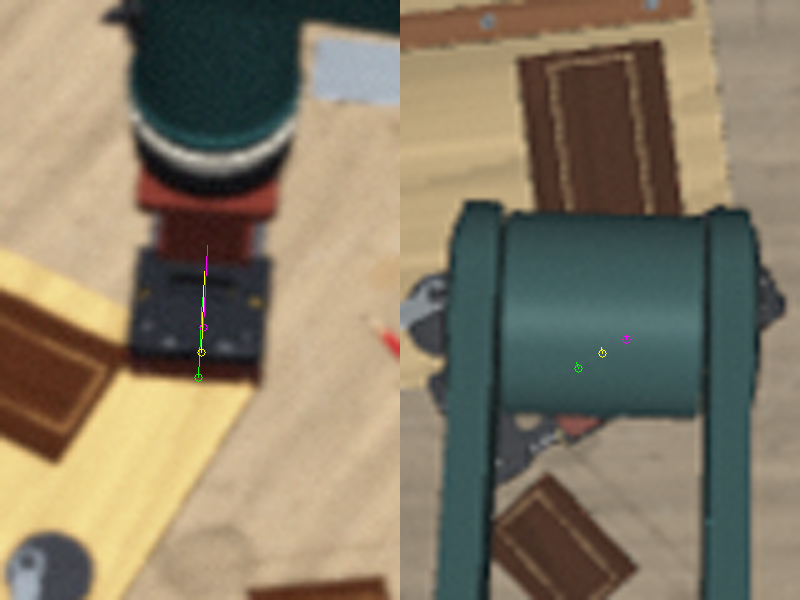

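send_rows:
  steps:
    - {"delta_pos":[0,-6,0],"spin":0.01,"jaw":6}
    - {"delta_pos":[0,-6,0],"spin":0,"jaw":6}
    - {"delta_pos":[0,-6,0],"spin":0,"jaw":6}
    - {"delta_pos":[0,-6,0],"spin":0,"jaw":6}
    - {"delta_pos":[0,-6,-2],"spin":0,"jaw":6}
    - {"delta_pos":[0,-5,-3],"spin":0,"jaw":6}
    - {"delta_pos":[0,-1.5,-4],"spin":0,"jaw":6}
    - {"delta_pos":[0,0,-2],"spin":0,"jaw":6}

```text
t: 8.25
tool_pos: [0.4731, -0.3398, 0.0526]
ee_rot: [0.012, 0.965, 0.263, 0.007]
wrist_force: [0.6, 0.4, -0.5]
grip_width: 0.681
```

```bash
python3 -c "
from h import *
tool()"
```

```text
t 8.25 pos [ 0.4731 -0.3398  0.0526] z [ 0.0198 -0.019  -0.9996] jawang -1.0384 yz 0.0264 F [ 0.6  0.4 -0.5] g 60.0 q [-0.74  0.49  1.72 -0.    0.91  0.3 ]
```

send_rows:
  steps:
    - {"delta_pos":[-0.2,0.4,-2],"spin":0,"jaw":6}
    - {"delta_pos":[0,0,-2],"spin":0,"jaw":6}
    - {"delta_pos":[0,0,-1],"spin":0,"jaw":6}
    - {"delta_pos":[0,0,-0.3],"spin":0,"jaw":6}
    - {"delta_pos":[0,0,-0.3],"spin":0,"jaw":6}

```text
t: 8.88
tool_pos: [0.4709, -0.336, -0.0066]
ee_rot: [0.011, 0.965, 0.263, 0.007]
wrist_force: [-0.9, 0.6, -0.2]
grip_width: 0.68
```

```bash
python3 -c "
from h import *
tool()"
```

```text
t 8.88 pos [ 0.4709 -0.336  -0.0066] z [ 0.0185 -0.0178 -0.9997] jawang -1.0389 yz 0.0247 F [-0.9  0.6 -0.2] g 59.8 q [-0.74  0.57  1.77 -0.    0.78  0.3 ]
```

send_rows:
  steps:
    - {"delta_pos":[0,0,-0.3],"spin":0,"jaw":6}
    - {"delta_pos":[0,0,-0.2],"spin":0,"jaw":6}

```text
t: 9.12
tool_pos: [0.4717, -0.3366, -0.0108]
ee_rot: [0.012, 0.965, 0.263, 0.007]
wrist_force: [0.1, 0.5, -0.4]
grip_width: 0.684
```

send_rows:
  steps:
    - {"delta_pos":[0,0,-0.3],"spin":0,"jaw":6}
    - {"delta_pos":[0,0,-0.2],"spin":0,"jaw":6}

```text
t: 9.38
tool_pos: [0.472, -0.3368, -0.0156]
ee_rot: [0.012, 0.965, 0.263, 0.007]
wrist_force: [0.4, 0.2, 0.2]
grip_width: 0.683
```

```bash
python3 -c "
from h import *
tool()"
```

```text
t 9.38 pos [ 0.472  -0.3368 -0.0156] z [ 0.0207 -0.0198 -0.9996] jawang -1.0387 yz 0.0276 F [0.4 0.2 0.2] g 60.1 q [-0.74  0.58  1.77 -0.    0.76  0.3 ]
```

send_rows:
  steps:
    - {"delta_pos":[0,0,-0.2],"spin":0,"jaw":6}
    - {"delta_pos":[0,0,0],"spin":0,"jaw":6}

```text
t: 9.62
tool_pos: [0.4719, -0.3368, -0.0179]
ee_rot: [0.012, 0.965, 0.263, 0.007]
wrist_force: [-0.0, -0.7, -0.8]
grip_width: 0.683
```

send_rows:
  steps:
    - {"delta_pos":[0,0,0],"spin":0,"jaw":1.5}
    - {"delta_pos":[0,0,0],"spin":0,"jaw":1.5}
    - {"delta_pos":[0,0,0],"spin":0,"jaw":1.5}
    - {"delta_pos":[0,0,0],"spin":0,"jaw":1.5}
    - {"delta_pos":[0,0,0],"spin":0,"jaw":1.5}
  force: 50

```text
t: 10.25
tool_pos: [0.4719, -0.3368, -0.0178]
ee_rot: [0.012, 0.965, 0.263, 0.007]
wrist_force: [-0.2, 0.2, -0.1]
grip_width: 0.25
```

```bash
python3 -c "
from h import *
tool()"
```

```text
t 10.25 pos [ 0.4719 -0.3368 -0.0178] z [ 0.0204 -0.0196 -0.9996] jawang -1.0387 yz 0.0273 F [-0.2  0.2 -0.1] g 22.0 q [-0.74  0.59  1.77 -0.    0.75  0.3 ]
```

send_rows:
  steps:
    - {"delta_pos":[0,0,2],"spin":0,"jaw":1.5}
    - {"delta_pos":[0,0,3],"spin":0,"jaw":1.5}
    - {"delta_pos":[2.5,2.9,1],"spin":0.16,"jaw":1.5}
    - {"delta_pos":[2.5,2.9,0],"spin":0.16,"jaw":1.5}
    - {"delta_pos":[2.5,2.9,0],"spin":0.16,"jaw":1.5}
    - {"delta_pos":[2.5,2.9,0],"spin":0.16,"jaw":1.5}
    - {"delta_pos":[2.5,2.9,0],"spin":0.16,"jaw":1.5}
    - {"delta_pos":[2,2.5,0],"spin":0.16,"jaw":1.5}

```text
t: 11.25
tool_pos: [0.6188, -0.1629, 0.0433]
ee_rot: [0.008, 0.725, 0.688, 0.011]
wrist_force: [0.4, 0.2, -1.0]
grip_width: 0.248
```

```bash
cat >> h.py <<'E'
from scipy.optimize import least_squares
def tri(obs):
    f=lambda w:np.concatenate([w2px(p,w)-c for p,c in obs])
    r=least_squares(f,[.6,0,.05]);return np.round(r.x,4),np.round(r.fun,1)
E
python3 - <<'E'
from h import *
S=snap('side');T=snap('top');s,R=tool()
for th in('knife_tip','knife_grip'):
  a=bot.spot_point(S,th);b=bot.spot_point(T,th)
  for x in a[:2]:
    for y in b[:2]:print(th,x['confidence'],y['confidence'],tri([(S,x['centre']),(T,y['centre'])]))
E
```

```text
t 11.35 pos [ 0.6199 -0.1617  0.0433] z [ 0.028   0.0052 -0.9996] jawang -0.0533 yz 0.0276 F [-0.3 -0.5 -1.5] g 21.7 q [-0.37  0.56  1.59  0.02  0.96 -0.33]
knife_tip 0.87 0.76 (array([ 0.6353, -0.0375,  0.0543]), array([ 0. ,  0.2, -0.2, -0.1]))
```

send_rows:
  steps:
    - {"delta_pos":[-0.3,0,-1],"spin":0.145,"jaw":1.5}
    - {"delta_pos":[0,0,-1],"spin":0,"jaw":1.5}
    - {"delta_pos":[0,0,0],"spin":0,"jaw":1.5}

```text
t: 11.92
tool_pos: [0.6122, -0.1675, 0.0226]
ee_rot: [0.006, 0.679, 0.734, 0.011]
wrist_force: [0.0, 0.8, -0.9]
grip_width: 0.242
```

```bash
cat > meas.py <<'E'
from h import *
S=snap('side','s_last.png');T=snap('top','t_last.png');s,R=tool()
def seg(p,c):
    r,cc=int(c[0]),int(c[1]);print('px',np.round(c,1))
for th in('knife_tip',):
  a=bot.spot_point(S,th);b=bot.spot_point(T,th)
  for x in a[:2]:
    for y in b[:2]:print(th,round(x['confidence'],2),round(y['confidence'],2),np.round(x['centre'],1),np.round(y['centre'],1),tri([(S,x['centre']),(T,y['centre'])]))
E
python3 meas.py
python3 - <<'E'
import cv2,numpy as np
a=cv2.imread('pics/s_last.png')[190:270,280:360];b=cv2.imread('pics/t_last.png')[180:260,310:390]
cv2.imwrite('pics/k8.png',np.hstack([cv2.resize(i,(400,400),interpolation=2) for i in(a,b)]))
E
```

```text
t 12.03 pos [ 0.613  -0.1675  0.0233] z [ 0.0255  0.0072 -0.9996] jawang 0.0791 yz 0.026 F [-0.   0.2 -2. ] g 22.0 q [-0.39  0.59  1.61  0.02  0.92 -0.48]
knife_tip 0.97 0.61 [219.6 312.7] [216.5 358.1] (array([ 0.6099, -0.0461,  0.0157]), array([-0. , -0.1,  0.1,  0.1]))
knife_tip 0.65 0.61 [279.  301.2] [216.5 358.1] (array([ 0.6866, -0.0709, -0.5218]), array([ 0.3,  2.2, -1.8, -1.1]))
```

View pics/k8.png

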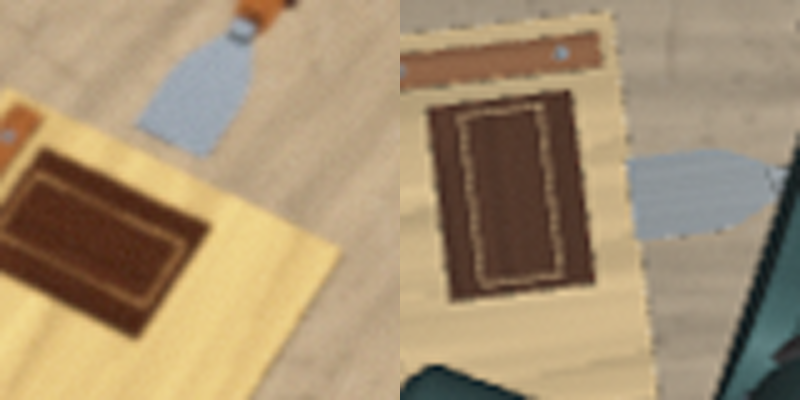

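```bash
cat > tr.py <<'E'
from h import *
S=snap('side');T=snap('top');s,R=tool()
f=lambda x,y,r0,c0:np.array([r0+y/5,c0+x/5])
for n,a,b in(('far',(138,122),(230,158)),('near',(210,157),(240,240)),('ferr',(242,28),(378,177)),('lidFR',(44,150),(171,92)),('lidNR',(211,224),(194,283))):
  print(n,tri([(S,f(*a,190,280)),(T,f(*b,180,310))]))
E
python3 tr.py
```

```text
t 12.22 pos [ 0.6136 -0.1672  0.0238] z [ 0.0265  0.0069 -0.9996] jawang 0.0812 yz 0.027 F [ 1.5 -0.6 -0. ] g 21.5 q [-0.39  0.59  1.61  0.02  0.92 -0.48]
far (array([ 0.6218, -0.0384,  0.0432]), array([ 0. ,  0.1, -0.1, -0. ]))
near (array([ 0.5723, -0.0433,  0.0418]), array([-0., -0.,  0.,  0.]))
ferr (array([ 0.6065, -0.1258,  0.0538]), array([-0. , -0.1,  0.1,  0. ]))
lidFR (array([ 0.6682, -0.0044,  0.0142]), array([ 0.1,  0.5, -0.4, -0.3]))
lidNR (array([ 0.5502, -0.0152,  0.0226]), array([ 0.1,  0.5, -0.4, -0.2]))
```

send_rows:
  steps:
    - {"delta_pos":[1.05,1.5,0],"spin":0,"jaw":1.5}
    - {"delta_pos":[0,0,-1.5],"spin":0,"jaw":1.5}
    - {"delta_pos":[0,0,-1.0],"spin":0,"jaw":1.5}
    - {"delta_pos":[0,0,0],"spin":0,"jaw":1.5}

```text
t: 12.72
tool_pos: [0.6252, -0.1503, -0.003]
ee_rot: [0.007, 0.678, 0.735, 0.012]
wrist_force: [0.1, 0.1, -0.7]
grip_width: 0.248
```

```bash
python3 meas.py
```

```text
t 12.82 pos [ 0.6257 -0.1506 -0.0021] z [ 0.0279  0.0065 -0.9996] jawang 0.0813 yz 0.0284 F [-1.3 -0.4 -1.8] g 21.7 q [-0.35  0.63  1.61  0.02  0.88 -0.45]
knife_tip 0.68 0.9 [224.7 306.9] [213.1 351.4] (array([ 6.212e-01, -2.760e-02,  6.000e-04]), array([-0.1, -0.7,  0.6,  0.4]))
knife_tip 0.36 0.9 [241.7 293.7] [213.1 351.4] (array([ 0.655, -0.024, -0.133]), array([ 0.6,  4.9, -4.1, -2.6]))
```

send_rows:
  steps:
    - {"delta_pos":[0,0,-0.4],"spin":0,"jaw":1.5}
    - {"delta_pos":[0,0,0],"spin":0,"jaw":1.5}

```text
t: 13.18
tool_pos: [0.6267, -0.1514, -0.0051]
ee_rot: [0.009, 0.678, 0.735, 0.012]
wrist_force: [0.5, -0.3, -1.4]
grip_width: 0.245
```

send_rows:
  steps:
    - {"delta_pos":[0,0,-0.2],"spin":0,"jaw":1.5}
    - {"delta_pos":[0,0,0],"spin":0,"jaw":1.5}

```text
t: 13.42
tool_pos: [0.6268, -0.1516, -0.007]
ee_rot: [0.009, 0.678, 0.735, 0.012]
wrist_force: [0.5, 0.2, -0.3]
grip_width: 0.251
```

send_rows:
  steps:
    - {"delta_pos":[0,0,-0.2],"spin":0,"jaw":1.5}
    - {"delta_pos":[0,0,0],"spin":0,"jaw":1.5}

```text
t: 13.68
tool_pos: [0.6268, -0.1516, -0.0091]
ee_rot: [0.009, 0.678, 0.735, 0.012]
wrist_force: [-0.1, 0.5, -1.4]
grip_width: 0.245
```

send_rows:
  steps:
    - {"delta_pos":[0,0,-0.15],"spin":0,"jaw":1.5}
    - {"delta_pos":[0,0,0],"spin":0,"jaw":1.5}

```text
t: 13.92
tool_pos: [0.6271, -0.1517, -0.0103]
ee_rot: [0.01, 0.678, 0.735, 0.013]
wrist_force: [0.2, -0.3, 1.0]
grip_width: 0.245
```

send_rows:
  steps:
    - {"delta_pos":[0,0,-0.15],"spin":0,"jaw":1.5}
    - {"delta_pos":[0,0,0],"spin":0,"jaw":1.5}

```text
t: 14.18
tool_pos: [0.6267, -0.1518, -0.0116]
ee_rot: [0.009, 0.678, 0.735, 0.012]
wrist_force: [-1.4, -1.2, 3.1]
grip_width: 0.248
```

send_rows:
  steps:
    - {"delta_pos":[0,0,-0.15],"spin":0,"jaw":1.5}
    - {"delta_pos":[0,0,0],"spin":0,"jaw":1.5}

```text
t: 14.42
tool_pos: [0.6264, -0.152, -0.013]
ee_rot: [0.009, 0.678, 0.735, 0.012]
wrist_force: [-0.8, -1.6, 1.7]
grip_width: 0.247
```

send_rows:
  steps:
    - {"delta_pos":[0,0,0.12],"spin":0,"jaw":1.5}
    - {"delta_pos":[-0.08,0.85,0],"spin":0,"jaw":1.5}
    - {"delta_pos":[-0.08,0.85,0],"spin":0,"jaw":1.5}
    - {"delta_pos":[0,0,0],"spin":0,"jaw":1.5}

```text
t: 14.92
tool_pos: [0.6257, -0.1336, -0.0117]
ee_rot: [0.01, 0.678, 0.735, 0.013]
wrist_force: [0.2, 0.3, 1.7]
grip_width: 0.248
```

```bash
cat >> meas.py <<'E'
for p in(S,T):
  for r in bot.spot_point(p,'lid_mid')[:2]: print('lid',r['confidence'],np.round(r['centre'],1),np.round(px2w(p,*r['centre'],.017),4))
E
python3 meas.py
```

```text
t 15.03 pos [ 0.6256 -0.1339 -0.0117] z [ 0.0318  0.0053 -0.9995] jawang 0.0802 yz 0.0321 F [0.1 1.3 1.3] g 21.5 q [-0.33  0.64  1.63  0.02  0.85 -0.42]
knife_tip 0.79 0.59 [229. 303.] [213.8 346.3] (array([ 0.6218, -0.0111, -0.0038]), array([-0. , -0.1,  0.1,  0. ]))
lid 0.93 [241.6 296.3] [0.6031 0.0466 0.017 ]
lid 0.61 [291.2 358.9] [0.3613 0.0763 0.017 ]
lid 0.96 [219.  331.3] [0.6043 0.0356 0.017 ]
```

send_rows:
  steps:
    - {"delta_pos":[-0.1,0.6,0],"spin":0,"jaw":1.5}
    - {"delta_pos":[-0.1,0.5,0],"spin":0,"jaw":1.5}
    - {"delta_pos":[0,0,0],"spin":0,"jaw":1.5}

```text
t: 15.6
tool_pos: [0.6247, -0.1244, -0.0112]
ee_rot: [0.011, 0.678, 0.735, 0.013]
wrist_force: [-0.7, 0.1, 1.2]
grip_width: 0.245
```

```bash
python3 meas.py
python3 - <<'E'
import cv2,numpy as np
a=cv2.imread('pics/s_last.png')[190:270,260:340];b=cv2.imread('pics/t_last.png')[180:260,300:380]
# lid dark mask geometry in top
for n,i in(('s',a),('t',b)):
    m=(i.max(2)<75).astype(np.uint8);k,l,st,c=cv2.connectedComponentsWithStats(m)
    for j in range(1,k):
        if st[j,4]>150:print(n,st[j],c[j])
E
```

```text
t 15.7 pos [ 0.6246 -0.1245 -0.0113] z [ 0.0338  0.0033 -0.9994] jawang 0.0793 yz 0.034 F [ 0.3 -0.4  2.4] g 21.7 q [-0.31  0.63  1.64  0.02  0.84 -0.41]
knife_tip 0.66 0.76 [233.5 301.5] [214.6 342. ] (array([ 0.6198,  0.0015, -0.0115]), array([-0. , -0.4,  0.3,  0.2]))
knife_tip 0.23 0.76 [240.9 295.1] [214.6 342. ] (array([ 0.6348,  0.0045, -0.0679]), array([ 0.3,  2.4, -2. , -1.3]))
lid 0.96 [239.2 297.1] [0.6062 0.0385 0.017 ]
lid 0.73 [291.4 360.1] [0.3582 0.0749 0.017 ]
lid 0.94 [219.7 328.7] [0.6024 0.0436 0.017 ]
t [ 59   0  21  75 186] [70.54301075 30.33333333]
t [ 61  61  19  19 245] [72.42040816 71.6       ]
t [  0  65  50  15 298] [20.18791946 73.29530201]
```

```bash
cat > lidshift.py <<'E'
import cv2,numpy as np
for n,(r0,r1,c0,c1) in(('top',(198,242,313,352)),('side',(216,262,270,326))):
    a=cv2.imread(f'pics/{n}0.png');b=cv2.imread(f'pics/{n[0]}_last.png')
    t=a[r0:r1,c0:c1-14 if n=='top' else c1-6]
    B=cv2.resize(b[r0-10:r1+10,c0-10:c1+10],None,fx=5,fy=5,interpolation=2);t=cv2.resize(t,None,fx=5,fy=5,interpolation=2)
    r=cv2.matchTemplate(B,t,cv2.TM_CCOEFF_NORMED);_,v,_,l=cv2.minMaxLoc(r);print(n,'shift px col,row',(l[0]/5-10,l[1]/5-10),round(v,3))
E
python3 lidshift.py
```

```text
top shift px col,row (-1.8000000000000007, 0.0) 0.99
side shift px col,row (-1.0, 1.1999999999999993) 0.973
```

send_rows:
  steps:
    - {"delta_pos":[0,0,0.6],"spin":0,"jaw":1.5}
    - {"delta_pos":[0,0,0.6],"spin":0,"jaw":1.5}
    - {"delta_pos":[0,0,0],"spin":0,"jaw":1.5}

```text
t: 16.27
tool_pos: [0.6238, -0.1249, 0.0007]
ee_rot: [0.011, 0.678, 0.735, 0.012]
wrist_force: [-0.8, -0.9, -2.2]
grip_width: 0.247
```

```bash
python3 meas.py; python3 lidshift.py
python3 - <<'E'
import cv2,numpy as np
o=[]
for n in('side','top'):
    r0,c0=(195,260) if n=='side' else (180,300)
    b=cv2.imread(f'pics/{n[0]}_last.png')[r0:r0+80,c0:c0+80];o.append(cv2.resize(b,(400,400),interpolation=2))
cv2.imwrite('pics/k9.png',np.hstack(o))
E
```

```text
t 16.38 pos [ 6.236e-01 -1.248e-01  3.000e-04] z [ 0.0319  0.0031 -0.9995] jawang 0.0796 yz 0.032 F [ 0.7 -1.  -1.6] g 22.0 q [-0.31  0.61  1.63  0.02  0.86 -0.4 ]
knife_tip 0.73 0.57 [229.6 301.3] [212.2 343.5] (array([ 6.247e-01, -3.400e-03,  3.000e-04]), array([-0.1, -0.7,  0.6,  0.4]))
lid 0.95 [293.2 361.5] [0.3519 0.0773 0.017 ]
lid 0.91 [241.3 295.1] [0.6067 0.0479 0.017 ]
lid 0.98 [219.8 329.4] [0.602  0.0415 0.017 ]
top shift px col,row (-1.8000000000000007, 0.0) 0.984
side shift px col,row (-1.0, 0.5999999999999996) 0.949
```

```bash
cat > edges.py <<'E'
import cv2,numpy as np
a=cv2.imread('pics/side0.png');b=cv2.imread('pics/s_last.png')
for n,(r,c) in(('R',(231,311)),('Rfar',(224,298)),('mid',(239,298)),('L',(250,291))):
    t=cv2.resize(a[r-6:r+7,c-6:c+7],None,fx=5,fy=5,interpolation=2);B=cv2.resize(b[r-14:r+15,c-14:c+15],None,fx=5,fy=5,interpolation=2)
    _,v,_,l=cv2.minMaxLoc(cv2.matchTemplate(B,t,cv2.TM_CCOEFF_NORMED));print(n,(l[0]/5-8,l[1]/5-8),round(v,2))
E
python3 edges.py
```

```text
R (1.4000000000000004, 1.1999999999999993) 0.95
Rfar (-4.6, -2.4000000000000004) 0.97
mid (-6.2, -1.5999999999999996) 0.86
L (-1.0, 1.5999999999999996) 1.0
```

send_rows:
  steps:
    - {"delta_pos":[-0.03,0.4,0.75],"spin":0,"jaw":1.5}
    - {"delta_pos":[-0.04,0.5,0.75],"spin":0,"jaw":1.5}
    - {"delta_pos":[-0.05,0.6,1.1],"spin":0,"jaw":1.5}
    - {"delta_pos":[-0.06,0.75,1.15],"spin":0,"jaw":1.5}
    - {"delta_pos":[0,0,0],"spin":0,"jaw":1.5}

```text
t: 17.2
tool_pos: [0.6217, -0.1002, 0.0408]
ee_rot: [0.011, 0.678, 0.735, 0.012]
wrist_force: [0.7, -0.5, -1.3]
grip_width: 0.244
```

```bash
python3 meas.py
python3 - <<'E'
import cv2,numpy as np
o=[]
for n in('side','top'):
    r0,c0=(190,255) if n=='side' else (180,290)
    b=cv2.imread(f'pics/{n[0]}_last.png')[r0:r0+80,c0:c0+80];o.append(cv2.resize(b,(400,400),interpolation=2))
cv2.imwrite('pics/k9.png',np.hstack(o))
E
```

```text
t 17.3 pos [ 0.6212 -0.1006  0.0398] z [ 0.031   0.0035 -0.9995] jawang 0.0796 yz 0.0311 F [ 0.5 -0.5 -1.5] g 21.6 q [-0.28  0.55  1.62  0.01  0.93 -0.37]
knife_tip 0.86 0.61 [228.2 293.9] [213.4 336.5] (array([0.6221, 0.0226, 0.0425]), array([ 0.2,  1.7, -1.5, -0.9]))
lid 0.77 [289.5 361.2] [0.3588 0.0682 0.017 ]
lid 0.57 [242.5 290.4] [0.6157 0.0593 0.017 ]
lid 0.84 [218.1 325.1] [0.6075 0.0544 0.017 ]
```

```bash
cat > asc.py <<'E'
import cv2,numpy as np,sys
n,r0,r1,c0,c1=sys.argv[1],*map(int,sys.argv[2:6])
b=cv2.imread(f'pics/{n}_last.png')[r0:r1,c0:c1].astype(int)
hsv=cv2.cvtColor(b.astype(np.uint8),cv2.COLOR_BGR2HSV)
# D dark brown, s steel (bluish grey), # very dark, . light
for i,row in enumerate(b):
    print(r0+i,''.join('#' if max(p)<50 else 'D' if max(p)<110 and p[2]>p[0]+15 else 's' if p[0]>=p[2]-2 else 'o' if p[2]-p[0]>85 and max(p)<200 else '.' for p in row))
E
python3 asc.py s 205 262 258 335;python3 asc.py t 194 246 305 365
```

```text
205 .DDDDDDD.............................................ssss..o.................
206 ..D#D#DD............................................sssss....................
207 ..DDDD............................................sssssss....................
208 ................................................ssssssss.....................
209 ..............................................ssssssssss.....................
210 ............................................ssssssssssss.....................
211 ........................ooooo..............sssssssssssss.....................
212 .......................oooooo.............ssssssssssssss.....................
213 ......................ooooooooo..........sssssssssssssss.....................
214 ......................ooooooooo.........ssssssssssssssss.....................
215 .....................ooooooooo.........sssssssssssssssss.....................
216 ....................oo...ooooo.........sssssssssssssssss.....................
217 ...................oo....oooo.........ssssssssssssssssss.....................
218 ...................ooo.DD.oo..
[... 6253 characters left out ...]
DDDDDDDDDDDD.....DDDDDD..................#ssssssss
236 ..........DDDD..D......DDDDDDDDD...................#ssssssss
237 ..........DDDD...DDDDDDDDD........................D#ssssssss
238 ..........DDDDDDDDDDD..............................sssssssss
239 ..........DDDDDD..................................#sssssssss
240 ..................................................#sssssssss
241 ..................................................#sssssssss
242 .................................................Dssssssssss
243 .................................................#ssssssssss
244 .................................................#ssssssssss
245 ................................................D#ssssssssss
```

send_rows:
  steps:
    - {"delta_pos":[-0.06,0.85,0.85],"spin":0,"jaw":1.5}
    - {"delta_pos":[-0.07,0.9,0.75],"spin":0,"jaw":1.5}
    - {"delta_pos":[-0.08,1.0,0.55],"spin":0,"jaw":1.5}
    - {"delta_pos":[-0.1,1.1,0.4],"spin":0,"jaw":1.5}
    - {"delta_pos":[-0.12,1.4,0.3],"spin":0,"jaw":1.5}
    - {"delta_pos":[-0.13,1.5,0.15],"spin":0,"jaw":1.5}

```text
t: 18.25
tool_pos: [0.6141, -0.0291, 0.0707]
ee_rot: [0.009, 0.679, 0.734, 0.011]
wrist_force: [0.3, 0.4, -1.5]
grip_width: 0.246
```

```bash
python3 meas.py; python3 asc.py s 195 262 245 320;python3 asc.py t 200 236 295 350
```

```text
t 18.35 pos [ 0.6138 -0.0282  0.0705] z [ 0.0279  0.0054 -0.9996] jawang 0.0792 yz 0.0283 F [ 1.3 -0.4 -1.1] g 21.3 q [-0.16  0.5   1.63  0.01  0.98 -0.25]
knife_tip 0.64 0.9 [241.6 282.2] [216.  307.1] (array([0.6042, 0.1058, 0.0967]), array([-0. , -0.2,  0.2,  0.1]))
lid 0.88 [250.7 283.9] [0.6144 0.0929 0.017 ]
lid 0.64 [289.5 360.7] [0.36  0.069 0.017]
lid 0.75 [218.4 306.3] [0.6079 0.1114 0.017 ]
lid 0.5 [299.9 323.6] [0.3604 0.0645 0.017 ]
195 ......DDDDDDDD.....................................DDDDD.sssssssss#########
196 .......DDDDDDDD.......................................DD###ssssssssss######
197 ........DDDDDDDD.......................................D########sssss.DD##D
198 .........DDDDDDD.......................................DD##########s.D.DDD.
199 .........DDDDDDDD......................................D############D..DD..
200 ..........DDDDDDDD.....................................DD###########D..s...
201 ...........DDDDDDDD.....................................D###DDDD####DD.ss..
202 ............DDDDDDDD....................................D##DooooD###DDDD.ss
203 ......
[... 6169 characters left out ...]
ssssssssssss..........sssssss.........ss
225 ..........DDDDssssss.................sssssss.........ss
226 ..........DDDDD...#D................ssssssss.........ss
227 ..........DDDDD####D................ssssssss.........ss
228 ...........DDDD#D##D................ssssssss.........ss
229 ..........DDDDD#D##D................sssssss..........ss
230 ..........DDDDD#DD##................sssssss..........ss
231 ..........DDDDD#DD##................sssssss..........ss
232 ...........DDDD#D###................sssssss.........Dss
233 ...........DDDD#DD##...............ssssssss.........sss
234 ...........DDDD#DD##D..............ssssssss..........ss
235 ...........DD###DD##...............ssssssss..........ss
```

send_rows:
  steps:
    - {"delta_pos":[-0.13,1.5,0.1],"spin":0,"jaw":1.5}
    - {"delta_pos":[-0.13,1.5,0.1],"spin":0,"jaw":1.5}
    - {"delta_pos":[0,0.5,0.5],"spin":0,"jaw":1.5}
    - {"delta_pos":[0,0,0.5],"spin":0,"jaw":1.5}
    - {"delta_pos":[0,-1,0.5],"spin":0,"jaw":1.5}

```text
t: 19.18
tool_pos: [0.611, -0.0033, 0.0878]
ee_rot: [0.008, 0.679, 0.734, 0.011]
wrist_force: [0.2, -0.2, -0.8]
grip_width: 0.247
```

```bash
python3 meas.py;python3 asc.py s 200 275 235 310;python3 asc.py t 192 250 265 335
```

```text
t 19.27 pos [ 0.6118 -0.0048  0.0882] z [ 0.0286  0.0039 -0.9996] jawang 0.0759 yz 0.0288 F [ 0.2 -0.2 -1.7] g 21.7 q [-0.13  0.47  1.63  0.01  1.01 -0.21]
knife_tip 0.75 0.86 [246.  277.7] [214.3 301.6] (array([0.6098, 0.1215, 0.089 ]), array([-0.1, -0.5,  0.4,  0.3]))
lid 0.97 [289.7 360.9] [0.3592 0.0692 0.017 ]
lid 0.75 [267.8 277.8] [0.5941 0.1484 0.017 ]
lid 0.69 [221.6 294.9] [0.5989 0.1462 0.017 ]
lid 0.61 [299.6 325.1] [0.3612 0.06   0.017 ]
200 ....................DDDDDDDD................................DD######sssssss
201 .....................DDDDDDDD...............................DD#########sssD
202 ......................DDDDDDD...............................DD##########s.D
203 .......................DDDDDDD..............................DD###########DD
204 .......................DDDDDDDD..............................D###DDDD####DD
205 ........................DDDDDDD..............................D##DDoooD###DD
206 .........................DDDDDD..............................D##DoooooD###D
207 ..........................DDD................................DDDooooooDD###
208 .
[... 9004 characters left out ...]
DDD.......ssssssss.......
241 ...................DDDDDDDDDDDDDDDDDDDDDD..............ssssssss.......
242 ...................DDDDDDDDDDDD........................ssssssss.......
243 ...................DDD.................................ssssssss.......
244 .......................................................sssssssD.......
245 ................................sssssss................sssssss........
246 ...............................ssssssssss.............ssssssss........
247 ..............................ssssssssssss............ssssssss........
248 .............................Dssssssssssss............ssssssss........
249 .............................ssssssssssssss...........ssssssss........
```

send_rows:
  steps:
    - {"delta_pos":[0,-6.1,0],"spin":0,"jaw":1.5}
    - {"delta_pos":[0,-6.1,0],"spin":0,"jaw":1.5}
    - {"delta_pos":[0,-6.1,0],"spin":0,"jaw":1.5}
    - {"delta_pos":[0,-6.1,-1],"spin":0,"jaw":1.5}
    - {"delta_pos":[0,0,-4],"spin":0,"jaw":1.5}
    - {"delta_pos":[0,0,-3],"spin":0,"jaw":1.5}
    - {"delta_pos":[0,0,0],"spin":0,"jaw":1.5}

```text
t: 20.35
tool_pos: [0.6109, -0.2559, 0.0048]
ee_rot: [0.009, 0.68, 0.733, 0.011]
wrist_force: [-0.1, 0.7, -1.0]
grip_width: 0.245
```

```bash
python3 -c "
from h import *
tool()"
```

```text
t 20.35 pos [ 0.6109 -0.2559  0.0048] z [ 0.0293  0.004  -0.9996] jawang 0.076 yz 0.0295 F [-0.1  0.7 -1. ] g 21.5 q [-0.51  0.64  1.56  0.02  0.92 -0.6 ]
```

send_rows:
  steps:
    - {"delta_pos":[0,0,-1.5],"spin":0,"jaw":1.5}
    - {"delta_pos":[0,0,0],"spin":0,"jaw":1.5}

```text
t: 20.6
tool_pos: [0.6118, -0.2559, -0.0096]
ee_rot: [0.01, 0.679, 0.734, 0.012]
wrist_force: [-0.0, 0.6, -1.5]
grip_width: 0.249
```

send_rows:
  steps:
    - {"delta_pos":[0,0,-0.3],"spin":0,"jaw":1.5}
    - {"delta_pos":[0,0,0],"spin":0,"jaw":1.5}

```text
t: 20.85
tool_pos: [0.6131, -0.2559, -0.0111]
ee_rot: [0.011, 0.679, 0.734, 0.012]
wrist_force: [-0.1, -0.7, -1.9]
grip_width: 0.247
```

send_rows:
  steps:
    - {"delta_pos":[0,0,-0.2],"spin":0,"jaw":1.5}
    - {"delta_pos":[0,0,0],"spin":0,"jaw":1.5}

```text
t: 21.1
tool_pos: [0.6138, -0.256, -0.0124]
ee_rot: [0.012, 0.679, 0.734, 0.012]
wrist_force: [0.5, 1.0, -1.6]
grip_width: 0.247
```

send_rows:
  steps:
    - {"delta_pos":[0,0,-0.3],"spin":0,"jaw":1.5}
    - {"delta_pos":[0,0,0],"spin":0,"jaw":1.5}

```text
t: 21.35
tool_pos: [0.6139, -0.256, -0.0154]
ee_rot: [0.012, 0.679, 0.734, 0.012]
wrist_force: [-0.3, -0.1, -1.7]
grip_width: 0.25
```

send_rows:
  steps:
    - {"delta_pos":[0,0,-0.2],"spin":0,"jaw":1.5}
    - {"delta_pos":[0,0,0],"spin":0,"jaw":1.5}

```text
t: 21.6
tool_pos: [0.6142, -0.2561, -0.0172]
ee_rot: [0.012, 0.679, 0.734, 0.012]
wrist_force: [-0.2, 1.9, 0.9]
grip_width: 0.245
```

send_rows:
  steps:
    - {"delta_pos":[0,0,0],"spin":0,"jaw":4}
    - {"delta_pos":[0,0,0],"spin":0,"jaw":5}
    - {"delta_pos":[0,0,0],"spin":0,"jaw":5}
    - {"delta_pos":[0,0,3],"spin":0,"jaw":5}
    - {"delta_pos":[0,0,5],"spin":0,"jaw":5}
    - {"delta_pos":[0,0,5],"spin":0,"jaw":5}

```text
t: 22.35
tool_pos: [0.61, -0.2541, 0.1108]
ee_rot: [0.007, 0.679, 0.734, 0.011]
wrist_force: [1.2, -0.1, -0.3]
grip_width: 0.57
```

```bash
python3 - <<'E'
from h import *
S=snap('side','s_last.png');T=snap('top','t_last.png');tool()
for th,z in(('lid_mid',.017),('cam_knob',.035),('cam_pivot',.016),('knife_tip',.005),('knife_grip',.011)):
  a=bot.spot_point(S,th);b=bot.spot_point(T,th)
  for n,p,l in(('S',S,a),('T',T,b)):
    for r in l[:2]:print(th,n,round(r['confidence'],2),np.round(r['centre'],1),np.round(px2w(p,*r['centre'],z),4))
  if a and b:print('tri',tri([(S,a[0]['centre']),(T,b[0]['centre'])]))
E
python3 asc.py t 235 272 268 315;python3 asc.py s 260 312 270 320
```

```text
t 22.45 pos [ 0.6145 -0.2564  0.1161] z [ 3.620e-02  6.000e-04 -9.993e-01] jawang 0.0776 yz 0.0361 F [ 0.5 -0.8  0.6] g 49.7 q [-0.51  0.51  1.48  0.02  1.12 -0.6 ]
lid_mid S 0.86 [291.7 357.6] [0.3634 0.0797 0.017 ]
lid_mid S 0.67 [268.6 278.4] [0.5911 0.1495 0.017 ]
lid_mid T 0.83 [218.2 292.1] [0.6095 0.1545 0.017 ]
lid_mid T 0.66 [299.8 324.4] [0.3606 0.0621 0.017 ]
tri (array([ 0.5004,  0.0921, -0.0929]), array([ -5. , -41.7,  37.6,  22.2]))
cam_knob S 0.79 [297.3 300.8] [0.4788 0.1915 0.035 ]
cam_knob T 0.59 [215.2 434.6] [ 0.6064 -0.2748  0.035 ]
cam_knob T 0.52 [260.8 279.3] [0.48  0.194 0.035]
tri (array([ 0.9894, -0.6181, -2.1101]), array([  2.5,  20.5, -16. ,  -9.2]))
cam_pivot S 0.96 [281.  300.9] [0.5144 0.1439 0.016 ]
cam_pivot T 0.55 [250.  300.4] [0.5123 0.1313 0.016 ]
tri (array([ 0.5175,  0.1344, -0.0043]), array([ 0.2,  1.4, -1.2, -0.8]))
knife_tip S 0.63 [169.9 347.6] [ 0.6343 -0.279   0.005 ]
knife_tip S 0.62 [204.2 327. ] [ 0.6108 -0.1255  0.005 ]
knife_tip T 0.87 [218.6 386.6] [ 0.6031 -0.1334  0.005 ]
tri (array([ 0.5614, -0.1195,  0.2183]), array([-0.8, -6.6,
[... 4288 characters left out ...]
................#####D..................
300 ...........o..............D####D.......o..........
301 .............o...........o.D##....................
302 ............................DD....................
303 ................o.................................
304 ..................................................
305 ...................o..............................
306 .....................oo...........................
307 .......................o..........................
308 .........................o........................
309 ..................................................
310 ..................................................
311 ...............................o..................
```

send_rows:
  steps:
    - {"delta_pos":[-1.7,5.7,0],"spin":0.06,"jaw":4.5}
    - {"delta_pos":[-1.7,5.7,0],"spin":0.06,"jaw":4.5}
    - {"delta_pos":[-1.7,5.7,0],"spin":0.06,"jaw":4.5}
    - {"delta_pos":[-1.7,5.7,0],"spin":0.06,"jaw":4.5}
    - {"delta_pos":[-1.7,5.7,0],"spin":0.06,"jaw":4.5}
    - {"delta_pos":[-1.7,5.7,0],"spin":0.06,"jaw":4.5}
    - {"delta_pos":[-1.7,5.7,0],"spin":0.06,"jaw":4.5}
    - {"delta_pos":[-1.7,4.5,0],"spin":0.03,"jaw":4.5}

```text
t: 23.95
tool_pos: [0.4715, 0.198, 0.1071]
ee_rot: [0.006, 0.495, 0.869, 0.013]
wrist_force: [-0.2, -0.4, 0.6]
grip_width: 0.511
```

Run:
```python
from h import *
T=snap('top')
print('bench knob', [px2w(T,260.5,278.5,z).round(4) for z in(.03,.05)])
tool()
```

```text
bench knob [array([0.4813, 0.1968, 0.03  ]), array([0.4802, 0.1951, 0.05  ])]
t 24.0 pos [0.4687 0.2021 0.107 ] z [ 0.0211  0.0203 -0.9996] jawang 0.5364 yz 0.0285 F [-2.5  3.2  0.5] g 45.2 q [ 0.26  0.32  1.83  0.02  0.96 -0.29]
```

send_rows:
  steps:
    - {"delta_pos":[1.1,-0.5,0],"spin":0,"jaw":4.5}
    - {"delta_pos":[0,0,-2.5],"spin":0,"jaw":4.5}
    - {"delta_pos":[0,0,-2.0],"spin":0,"jaw":4.5}
    - {"delta_pos":[0,0,0],"spin":0,"jaw":4.5}

```text
t: 24.5
tool_pos: [0.4839, 0.1956, 0.0611]
ee_rot: [0.006, 0.494, 0.869, 0.015]
wrist_force: [-0.2, 0.2, 1.1]
grip_width: 0.514
```

```bash
python3 look.py k10.png
python3 - <<'E'
from h import *
snap('side','s_last.png');s,R=tool()
S=snap('side')
for d in(-.0225,0,.0225):print(w2px(S,s['tool_pos']+d*R[:,1]))
E
python3 asc.py s 262 312 278 330
```

```text
t 24.6 pos [0.4848 0.1961 0.0624] z [ 0.0268  0.0206 -0.9994] jawang 0.5374 yz 0.0335 F [ 0.4 -0.3  0.1] g 45.3 q [ 0.24  0.4   1.85  0.02  0.86 -0.31]
t 24.65 pos [0.485  0.1964 0.0628] z [ 0.0275  0.0209 -0.9994] jawang 0.5375 yz 0.0343 F [ 0.8 -0.3  0.3] g 45.0 q [ 0.24  0.4   1.85  0.02  0.86 -0.31]
[293.8491344  305.75340449]
[293.17397061 297.47081405]
[292.49897536 289.1902912 ]
262 ..###.....ssssssssssssssss......#DDDDss##sssssssssss
263 .ss###........ssssssssss.......#DD.DDss#####ssssssss
264 Dsss####......................##D..DDss..ssssss#ssss
265 Dsss#####s..................###DD..DD.D..sssssssssss
266 Dssss######...............####DD.o.D..D....sssssssss
267 Dssss##########...s...#######DD.oo.D.sD.....ssssssss
268 .ssssss#####################DD.ooo.D.sD......sssssss
269 .sssssss##################DDDoooo..D.sD......sssssss
270 ssssssssss###############DDD...o..DDssD......sssssss
271 ssssssssss##DD##########DDDDDDDDDDD.s..o....ssssssss
272 sssssssssssDDDDDDDDDDDDDDDDDDDDDDDD.s.......ssssssss
273 #s#ssssssss.DDDDDDDDDDDDDDDDDDDDDDDDs......Dssssssss
274 #####sssss#.DDD#DDDDDDD
[... 1438 characters left out ...]
................
300 ..o...............D####Do...........................
301 ....o..............D##..............................
302 ......o...........o.D...............................
303 ....................................................
304 ....................................................
305 ...........o........................................
306 ....................................................
307 ....................................................
308 ....................................................
309 ....................................................
310 ....................................................
311 ....................................................
```

send_rows:
  steps:
    - {"delta_pos":[-0.4,0,-2],"spin":0,"jaw":4.5}
    - {"delta_pos":[0,0,-2.0],"spin":0,"jaw":4.5}
    - {"delta_pos":[0,0,-0.2],"spin":0,"jaw":4.5}
    - {"delta_pos":[0,0,0],"spin":0,"jaw":1.5}
    - {"delta_pos":[0,0,0],"spin":0,"jaw":1.5}
    - {"delta_pos":[0,0,0],"spin":0,"jaw":1.5}
    - {"delta_pos":[0,0,0],"spin":0,"jaw":1.5}
  force: 20

```text
t: 25.58
tool_pos: [0.4852, 0.1968, 0.0252]
ee_rot: [0.01, 0.494, 0.869, 0.019]
wrist_force: [1.1, -0.0, -5.6]
grip_width: 0.231
```

```bash
python3 -c "
from h import *
tool()"
```

```text
t 25.57 pos [0.4852 0.1968 0.0252] z [ 0.0365  0.023  -0.9991] jawang 0.5371 yz 0.0431 F [ 1.1 -0.  -5.6] g 20.3 q [ 0.24  0.46  1.89  0.02  0.76 -0.31]
```

send_rows:
  steps:
    - {"delta_pos":[-1.0,-0.6,0],"spin":0.17,"jaw":1.5}
    - {"delta_pos":[-0.9,-0.78,0],"spin":0.17,"jaw":1.5}
    - {"delta_pos":[-0.75,-0.92,0],"spin":0.17,"jaw":1.5}
    - {"delta_pos":[-0.59,-1.03,0],"spin":0.17,"jaw":1.5}
    - {"delta_pos":[0,0,0],"spin":0,"jaw":1.5}

```text
t: 26.2
tool_pos: [0.4551, 0.1625, 0.0252]
ee_rot: [0.005, 0.166, 0.986, 0.022]
wrist_force: [-0.5, -2.8, -3.9]
grip_width: 0.233
```

```bash
python3 -c "
from h import *
s,R=tool();d=s['tool_pos'][:2]-[.5137,.1361];print(np.hypot(*d),np.arctan2(-d[0],d[1]))"
```

```text
t 26.2 pos [0.4551 0.1625 0.0252] z [ 0.018   0.0421 -0.9989] jawang 1.237 yz 0.0457 F [-0.5 -2.8 -3.9] g 20.5 q [ 0.17  0.42  1.96  0.06  0.73 -1.11]
0.06430002410125249 1.1479362869773544
```

send_rows:
  steps:
    - {"delta_pos":[-0.35,-1.14,0],"spin":0.16,"jaw":1.5}
    - {"delta_pos":[-0.15,-1.18,0],"spin":0.17,"jaw":1.5}
    - {"delta_pos":[0.05,-1.19,0],"spin":0.17,"jaw":1.5}
    - {"delta_pos":[0.25,-1.16,0],"spin":0.17,"jaw":1.5}
    - {"delta_pos":[0,0,0],"spin":0,"jaw":1.5}

```text
t: 26.82
tool_pos: [0.4535, 0.1185, 0.0252]
ee_rot: [-0.003, -0.166, 0.986, 0.025]
wrist_force: [-0.8, -0.8, -3.1]
grip_width: 0.231
```

```bash
cat > ang.py <<'E'
from h import *
s,R=tool();d=s['tool_pos'][:2]-[.5199,.136];print(np.hypot(*d),np.arctan2(-d[0],d[1]))
E
python3 ang.py
```

```text
t 26.82 pos [0.4535 0.1185 0.0252] z [-0.0135  0.0478 -0.9988] jawang 1.9044 yz 0.0496 F [-0.8 -0.8 -3.1] g 20.4 q [ 0.07  0.42  1.97  0.07  0.76 -1.89]
0.06863603940414446 1.8292652412743637
```

send_rows:
  steps:
    - {"delta_pos":[0.4,-1.1,0],"spin":0.15,"jaw":1.5}
    - {"delta_pos":[0.35,-0.65,0],"spin":0.1,"jaw":1.5}
    - {"delta_pos":[0,0,0],"spin":0,"jaw":1.5}

```text
t: 27.2
tool_pos: [0.4602, 0.1037, 0.0252]
ee_rot: [-0.006, -0.282, 0.959, 0.025]
wrist_force: [-0.7, -1.2, -2.3]
grip_width: 0.232
```

```bash
python3 ang.py
```

```text
t 27.2 pos [0.4602 0.1037 0.0252] z [-0.0262  0.0454 -0.9986] jawang 2.1418 yz 0.0523 F [-0.7 -1.2 -2.3] g 20.4 q [ 0.03  0.43  1.95  0.07  0.79 -2.15]
0.06784572529333804 2.0662151765736465
```

send_rows:
  steps:
    - {"delta_pos":[0.25,-0.43,0],"spin":0.07,"jaw":1.5}
    - {"delta_pos":[0.27,-0.41,0],"spin":0.05,"jaw":1.5}

```text
t: 27.45
tool_pos: [0.4641, 0.0978, 0.0252]
ee_rot: [-0.008, -0.334, 0.942, 0.026]
wrist_force: [-1.7, 5.2, -1.5]
grip_width: 0.234
```

```bash
python3 ang.py
```

```text
t 27.45 pos [0.4641 0.0978 0.0252] z [-0.0327  0.0442 -0.9985] jawang 2.2519 yz 0.0549 F [-1.7  5.2 -1.5] g 20.6 q [ 0.02  0.44  1.94  0.06  0.8  -2.27]
0.06763663574755031 2.1715459905503653
```

send_rows:
  steps:
    - {"delta_pos":[0.3,-0.41,0],"spin":0.05,"jaw":1.5}
    - {"delta_pos":[0.15,-0.2,0],"spin":0,"jaw":1.5}

```text
t: 27.7
tool_pos: [0.4656, 0.0957, 0.0251]
ee_rot: [-0.01, -0.351, 0.936, 0.029]
wrist_force: [-3.5, 7.1, 0.3]
grip_width: 0.23
```

```bash
python3 ang.py
```

```text
t 27.7 pos [0.4656 0.0957 0.0251] z [-0.0391  0.0475 -0.9981] jawang 2.2891 yz 0.0615 F [-3.5  7.1  0.3] g 20.2 q [ 0.02  0.44  1.93  0.07  0.81 -2.32]
0.06759496207558016 2.2097370984728735
```

send_rows:
  steps:
    - {"delta_pos":[0.35,-0.5,0],"spin":0,"jaw":1.5}
    - {"delta_pos":[0.35,-0.5,0],"spin":0,"jaw":1.5}

```text
t: 27.95
tool_pos: [0.4665, 0.0933, 0.0249]
ee_rot: [-0.013, -0.343, 0.939, 0.036]
wrist_force: [-5.7, 18.1, 1.2]
grip_width: 0.235
```

```bash
python3 ang.py
```

```text
t 27.95 pos [0.4665 0.0933 0.0249] z [-0.0483  0.0583 -0.9971] jawang 2.2712 yz 0.0758 F [-5.7 18.1  1.2] g 20.7 q [ 0.    0.44  1.92  0.08  0.83 -2.33]
0.06836672253942713 2.245835718300494
```

Clamped at about 19 N on the knob. Release, rise and check.

send_rows:
  steps:
    - {"delta_pos":[0,0,0],"spin":0,"jaw":3.5}
    - {"delta_pos":[0,0,0],"spin":0,"jaw":4.5}
    - {"delta_pos":[0,0,0],"spin":0,"jaw":4.5}
    - {"delta_pos":[0,0,4],"spin":0,"jaw":4.5}
    - {"delta_pos":[0,0,6],"spin":0,"jaw":4.5}
    - {"delta_pos":[0,-6,5],"spin":0,"jaw":4.5}
    - {"delta_pos":[-2,-6,3],"spin":0,"jaw":4.5}
    - {"delta_pos":[0,-6,0],"spin":0,"jaw":4.5}

```text
t: 28.95
tool_pos: [0.4501, -0.0688, 0.1982]
ee_rot: [-0.01, -0.337, 0.941, 0.033]
wrist_force: [0.2, -0.4, 0.1]
grip_width: 0.511
```

```bash
python3 - <<'E'
from h import *
S=snap('side','s_last.png');T=snap('top','t_last.png');tool()
o=[cv2.resize(S['pixels'][150:310,230:390],(400,400),interpolation=2),cv2.resize(T['pixels'][170:290,260:460],(400,400*120//200),interpolation=2)]
o[1]=np.vstack([o[1],np.zeros((160,400,3),np.uint8)])
cv2.imwrite('pics/end.png',np.hstack(o))
# lid outline fit in top
m=(T['pixels'][195:250,272:320].max(2)<110).astype(np.uint8);k,l,st,c=cv2.connectedComponentsWithStats(m);j=1+st[1:,4].argmax()
y,x=np.where(l==j);r=cv2.minAreaRect(np.c_[x+272,y+195].astype(np.float32));print(r,px2w(T,r[0][1],r[0][0],.017).round(4))
for a in cv2.boxPoints(r):print(px2w(T,a[1],a[0],.017).round(4))
E
python3 asc.py t 185 262 262 325
```

```text
t 29.05 pos [ 0.4508 -0.073   0.197 ] z [-0.0422  0.0527 -0.9977] jawang 2.2519 yz 0.0675 F [ 0.1  0.4 -0.5] g 45.1 q [-0.34  0.18  1.77  0.04  1.25 -2.61]
((295.857666015625, 224.76641845703125), (51.16056442260742, 28.961692810058594), 83.41805267333984) [0.5892 0.1435 0.017 ]
[0.6631 0.1948 0.017 ]
[0.6712 0.1071 0.017 ]
[0.5158 0.0925 0.017 ]
[0.5078 0.1797 0.017 ]
185 ...............................................................
186 ...............................................................
187 ...............................................................
188 ...............................................................
189 ...............................................................
190 ...............................................................
191 ...............................................................
192 ...............................................................
193 ...............................................................
194 ...............................................s...............
195 ............................................
[... 3807 characters left out ...]
ssss................
252 ...................................ssssssssss..................
253 .....................................ssssssss..................
254 .......................................ssssss..................
255 .........................................ssss..................
256 ..........................................ssss.................
257 ...........................................ssss................
258 ...........................................ssssss..............
259 ............................................sssss..............
260 .............................................sssss.............
261 ..............................................sssss............
```

View pics/end.png

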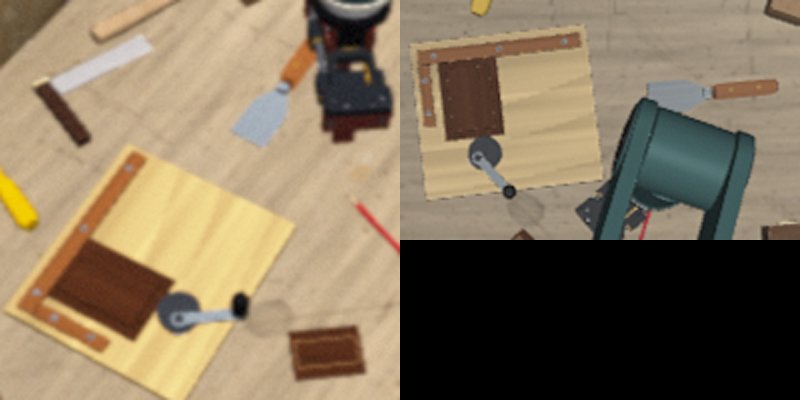

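```bash
python3 -c "
from h import *
print(bot.close_job())"
```

```text
the job is handed in; nothing more can be done
None
```

I turned the larger lid over with the filling knife and clamped it against the long fence. The job was handed in at about 29 s of the 61 s allowed; no verdict came back.

**What I did:** I slid the blade under the lid's right-hand lip and lifted in an arc until the lid fell over to the left. I laid the knife on the bench to the right of the board, then gripped the knob and swung the lever round to about 2.1 rad. It stalled there; I pushed to about 19 N at the knob and let go.

**Last checks (camera):**
- **Lid:** plug up, far edge against the fence, with the disc touching its near edge. Its centre is about 49 mm left of the board's centre (the allowed range is 0 to 66 mm).
- **Knife:** on the bench, with a visible gap to the board.
- **Sanding block and tin:** I did not go near either, but I did not measure them again at the end.

**What disagreed or stayed unchecked:**
- **Tool height:** the reported height was wrong, by about 18 mm near the knife and about 7 mm near the clamp. My first grasp therefore closed above the handle. After that I found heights by touch and by the pictures.
- **Tool tilt:** the tool drifted to about 0.07 rad of tilt over the run.
- **Lid sliding:** it slid about 5 mm left as the blade went in and further during the turn, but stayed clear of the end stop.
- **Not measured:** I had no reading of the disc's force on the lid after letting go, or of the exact lid-to-fence gap. Both are judged from the stall force and the picture.

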